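# Sort the woodwork bench at the end of class

### The job

Tidy the woodwork bench: put the two cork sanding blocks in the green tray, the two steel bench dogs in the blue tray and the block plane in the red tray, each lying flat on its tray's floor the same side up as it lay on the bench, nothing stacked or leaning on a rim. Set each one down, do not drop or throw it, and leave the glue bottle and the tape measure where they are.

Things in the scene. Friction and masses are not known exactly. Their poses are not given: they have to be found in the camera images.
- sander_a: cork sanding block, 92 (x) x 42 (y) x 35 mm high, with dark red-brown abrasive wrapped round its underside and ends; about 0.12 kg; origin at the centre of its underside, x along its length, z up; lies flat on the bench at the start
- sander_b: cork sanding block, 92 (x) x 42 (y) x 35 mm high, with dark red-brown abrasive wrapped round its underside and ends; about 0.12 kg; origin at the centre of its underside, x along its length, z up; lies flat on the bench at the start (the same as the other block)
- dog_a: square steel bench dog (a bench stop) lying flat: 110 mm long (x); a bright shank 24 mm wide and 24 mm high with a thin brass stripe on top, from x = -55 to +30 mm, and a darker head 34 mm wide and 30 mm high from x = +30 to +55 mm; about 0.42 kg, balances at x = +6 mm; origin at the middle of the length on the underside, z up
- dog_b: square steel bench dog (a bench stop) lying flat: 110 mm long (x); a bright shank 24 mm wide and 24 mm high with a thin brass stripe on top, from x = -55 to +30 mm, and a darker head 34 mm wide and 30 mm high from x = +30 to +55 mm; about 0.42 kg, balances at x = +6 mm; origin at the middle of the length on the underside, z up (the same as the other dog)
- plane: small grey metal block plane standing on its steel sole: sole 110 (x) x 44 (y) mm, 6 mm thick, flat-sided body 100 x 44 mm up to 30 mm high, above it a steel cap 32 mm wide and a round brass front knob, 53 mm high in all; about 0.45 kg; origin at the centre of the sole's underside, x along its length towards the knob, z up; can be gripped across the 44 mm body
- green_tray: open green plastic tray, fixed to the bench, 190 (x) x 145 (y) x 20 mm high outside, walls and floor 5 mm thick (inner floor 180 x 135 mm, 5 mm above the bench); origin at the centre of its underside, x along its long side, z up; yaw within 0.1 rad of the bench's x, empty at the start; for the sanding blocks
- blue_tray: open blue plastic tray, fixed to the bench, 190 (x) x 145 (y) x 20 mm high outside, walls and floor 5 mm thick (inner floor 180 x 135 mm, 5 mm above the bench); origin at the centre of its underside, x along its long side, z up; yaw within 0.1 rad of the bench's x, empty at the start; for the bench dogs
- red_tray: open red plastic tray, fixed to the bench, 190 (x) x 145 (y) x 20 mm high outside, walls and floor 5 mm thick (inner floor 180 x 135 mm, 5 mm above the bench); origin at the centre of its underside, x along its long side, z up; yaw within 0.1 rad of the bench's x, empty at the start; for the block plane
- glue: white glue bottle with an orange cap and paper label, 54 mm in diameter, 120 mm high, standing upright to the robot's right; origin at the centre of its underside; a bystander, not to be moved
- tape: yellow tape measure with a black disc on top, 66 x 66 x 34 mm, lying to the left of the trays; origin at the centre of its underside; a bystander, not to be moved
Not all that is in view belongs to the job. Leave any purple or turquoise look-alike of the sander_a alone.

How it is judged:
At the end, for the whole second after the job is handed in: Both sanding blocks in the green tray, both dogs in the blue tray, the plane in the red tray: each origin over the inner floor and less than 10 mm above the tray's underside (so on its floor), z axis within 0.09 rad of straight up, at rest (under 0.02 m/s), released (x of sander_a in the frame of green_tray between -0.09 and 0.09 m and y of sander_a in the frame of green_tray between -0.0675 and 0.0675 m and z of sander_a in the frame of green_tray between 0.001 and 0.01 m and angle between each of sander_a, sander_b, dog_a, dog_b, plane's own z axis and vertical below 0.09 rad and linear speed of each of sander_a, sander_b, dog_a, dog_b, plane below 0.02 m/s and x of sander_b in the frame of green_tray between -0.09 and 0.09 m and y of sander_b in the frame of green_tray between -0.0675 and 0.0675 m and z of sander_b in the frame of green_tray between 0.001 and 0.01 m and x of dog_a in the frame of blue_tray between -0.09 and 0.09 m and y of dog_a in the frame of blue_tray between -0.0675 and 0.0675 m and z of dog_a in the frame of blue_tray between 0.001 and 0.01 m and x of dog_b in the frame of blue_tray between -0.09 and 0.09 m and y of dog_b in the frame of blue_tray between -0.0675 and 0.0675 m and z of dog_b in the frame of blue_tray between 0.001 and 0.01 m and x of plane in the frame of red_tray between -0.09 and 0.09 m and y of plane in the frame of red_tray between -0.0675 and 0.0675 m and z of plane in the frame of red_tray between 0.001 and 0.01 m); the robot touches nothing.
It fails at once if the glue bottle was moved by more than 25 mm or tipped (distance of glue from where it was at the start of the episode above 0.025 m or angle between glue's own z axis and vertical above 0.3 rad).
It fails at once if the tape measure was moved by more than 25 mm (distance of tape from where it was at the start of the episode above 0.025 m).
It fails at once if one of the five things was dropped (falling faster than 0.7 m/s, a drop of about 25 mm, with no finger on it) ((linear speed of sander_a above 0.7 m/s and contact force between sander_a and the fingers below 0.05 N) or (linear speed of sander_b above 0.7 m/s and contact force between sander_b and the fingers below 0.05 N) or (linear speed of dog_a above 0.7 m/s and contact force between dog_a and the fingers below 0.05 N) or (linear speed of dog_b above 0.7 m/s and contact force between dog_b and the fingers below 0.05 N) or (linear speed of plane above 0.7 m/s and contact force between plane and the fingers below 0.05 N)).
It also fails if it takes over 122 s, if anything falls off the work surface, if the arm or the gripper's body presses on something with over 40 N, if the wrist force passes 120 N, or if a joint passes its speed limit or range.

### The arm

A 7-joint arm with a two-finger parallel gripper is mounted at the origin on the work surface. World frame = base frame: x ahead of the robot, y to its left, z up, the work surface at z = 0. Lengths are in m, angles in rad, forces in N, time in s.
With the tool pointing down it reaches from about 0.425 to 0.925 m from the base axis. Payload 6.8 kg.
Tool frame: the origin (TCP) lies between the finger pads; the fingertips stand finger_overhang ahead of it and the grasp point (between the pads) lies 6 mm ahead of it (finger_overhang is the distance from the TCP to the fingertips, in m); z points along the fingers, y is the line along which they close (so a half turn about z gives the same grasp; the last joint's range is limited). The gripper opens to 85 mm and grips with 20 to 120 N. Pads are 22 mm wide; open, the fingers measure 114 mm over their backs; the gripper's body (76 mm by 85 mm) begins 54 mm behind the grasp point. The pads swing forward as they close: fully open they stand 13 mm farther back than shut.
Start: joints at [1.131, 0.477, 0.022, 1.555, -0.011, 1.109, -0.083], TCP at [0.22, -0.638, 0.256] pointing down, gripper open.
Joint ranges: [-2.96, 2.96], [-0.34, 2.1], [-1.41, 1.46], [0.24, 2.44], [-1.37, 4.51], [0.17, 1.92], [-2.96, 2.96]. Speed limits (rad/s): [2.39, 2.39, 3.14, 3.14, 3.14, 3.14, 3.14].

### API

Orientations are given as a unit quaternion [w, x, y, z].
In Python, from station import * gives the robot as it stands.
- The arm moves only by the tool drive_tool, never from a script. Its argument "increments" is a list of rows, each an object of numbers: "claw": the finger opening in m, from 0 to 0.0854; "dx", "dy", "dz": the shift along the tool's x, y, z in m; "wx", "wy", "wz": the turn, a rotation vector about the tool's x, y, z in degrees. A call has 1 to 20 rows; each row shifts and turns the commanded pose from where the row before left it, along the tool's axes as they then stand; what a row does not reach is not made up. A row lasts 1/8 s, in which the tool goes at most 62.5 mm and 10.7 degrees, less where a joint would pass 70% of its speed; a pose out of reach is approached as far as the arm can. A call with a gripper value outside its range is refused whole. The fingers move at their own pace and stop on an object; "newtons" is the grip in N (left out, the last holds). Time passes only in rows, so rows that do not move let the fingers close. It gives the time, the measured TCP pose, the force, the opening and the grip force at its end, in the units of the state.
- get_obs(): the state, without advancing time (a new reading comes with each control period).
- read_camera(name): name is "scene" or "top" or "wrist"; returns (picture, depth): 384x512x3 uint8, red, green, blue; 384x512 float32, m along the optical axis (not along the pixel's ray), 0 where there is no reading.
- calibration(name): a dict with "intrinsics" (3x3 intrinsics, pixels), "R" (3x3) and "t" (3): a world point X has camera coordinates R X + t; the wrist camera has in their place "mount" (4x4, takes a point from camera to tool coordinates, whose origin is the TCP and whose axes are the flange's). Camera axes: x right, y down, z forward; pixel columns grow to the right and rows downward; lengths in m; the calibration is good to about 2 mm. A picture is of the moment at which its call begins: read the wrist's pose just before it. calibration takes no time and is no camera call.
- hand_in(): hands the job in; it is judged then, once.
The state is a dict: "t": time; "q": joint angles; "joint_vel": joint speeds; "joint_torque": joint torques, N m; "eef_pos": TCP position; "tool_rot": TCP orientation; "contact_force": force on the tool from outside, world axes, zero at the start; "torque": the same for the moment, N m; "gripper_width": opening from 0.0 (shut) to 1.0 (fully open); "grasp_force": force on a finger pad.
Only numpy, scipy, OpenCV 4.12 (cv2) and the standard library are available. Lean on these libraries where they do the work, as an engineer would, in place of code of your own. Each camera call takes 0.05 s, during which the arm holds its last target. There are 200 camera calls.

## Working session

There is one attempt and no reset: what is moved stays moved. The work goes in short steps, Python scripts to look and compute and a tool call to move; the robot and the scene stay as the last step left them, time stands still between calls to the robot, and variables do not carry over. Pictures are saved under pics/ and viewed, at most 14 in all, crops included, and the job is handed in when it is done.

Besides the shell and the picture viewer there is one more tool, called after ">>>" as name(argument=value, ...) on one line, values as JSON. drive_tool: Moves the arm, as the interface text tells. Its arguments: {"type":"object","properties":{"increments":{"type":"array","items":{"type":"object","properties":{"claw":{"type":"number"},"dx":{"type":"number"},"dy":{"type":"number"},"dz":{"type":"number"},"wx":{"type":"number"},"wy":{"type":"number"},"wz":{"type":"number"}}}},"newtons":{"type":"number"}},"required":["increments"]}

```bash
mkdir -p pics; ls; python3 - <<'E'
from station import *
import cv2,numpy as np
o=get_obs();print(o)
for n in("top","scene"):
    p,d=read_camera(n);cv2.imwrite(f"pics/{n}0.png",cv2.resize(p[:,:,::-1],(800,600),interpolation=cv2.INTER_CUBIC));np.savez(f"{n}0.npz",p=p,d=d);print(n,calibration(n))
print(calibration("wrist"))
E
```

```text
pics
{'t': 0.0, 'q': array([ 1.13087899,  0.47782823,  0.02232344,  1.55643577, -0.01151951,
        1.10929112, -0.08308504]), 'joint_vel': array([-0.00091131, -0.00019485,  0.00083668, -0.00170591,  0.00088502,
       -0.00116239,  0.00209311]), 'joint_torque': array([-3.41217101e-04, -5.96443641e+01,  1.60762109e+00, -2.81197894e+01,
        1.23248465e-02,  9.29052767e-03,  4.06629184e-06]), 'eef_pos': array([ 0.21971805, -0.63766951,  0.2553131 ]), 'tool_rot': array([-8.93852402e-04,  9.86264773e-01,  1.65169477e-01, -2.06610194e-04]), 'contact_force': array([ 0.06459884, -0.49103977, -0.23717444]), 'torque': array([ 0.01703885, -0.01696179,  0.03449399]), 'grasp_force': 0.0, 'gripper_width': 1.0020584950670537}
top {'intrinsics': array([[375.76572392,   0.        , 253.15419709],
       [  0.        , 375.76572392, 192.29413851],
       [  0.        ,   0.        ,   1.        ]]), 'R': array([[ 0.01459431, -0.99980557, -0.01325969],
       [-0.98465263, -0.01206405, -0.17410815],
       [ 0.17391433,  0.01559718, -0.98463726]]), 't': array([-0.00637772,  0.48463461,  1.1445049
[... 205 characters left out ...]
,  0.5239034 , -0.00701074],
       [ 0.35323405, -0.58405862, -0.7308223 ],
       [-0.38697497,  0.62000061, -0.68253177]]), 't': array([-0.3975228 , -0.13319024,  1.68125037])}
{'intrinsics': array([[309.46656515,   0.        , 260.05047118],
       [  0.        , 309.46656515, 196.99448244],
       [  0.        ,   0.        ,   1.        ]]), 'mount': array([[ 1.20008738e-03, -9.63270385e-01, -2.68530678e-01,
         6.87601855e-02],
       [ 9.99999252e-01,  1.09312208e-03,  5.47849350e-04,
         4.44914283e-04],
       [-2.34190240e-04, -2.68531135e-01,  9.63270977e-01,
        -1.18053791e-01],
       [ 0.00000000e+00,  0.00000000e+00,  0.00000000e+00,
         1.00000000e+00]])}
```

View pics/top0.png

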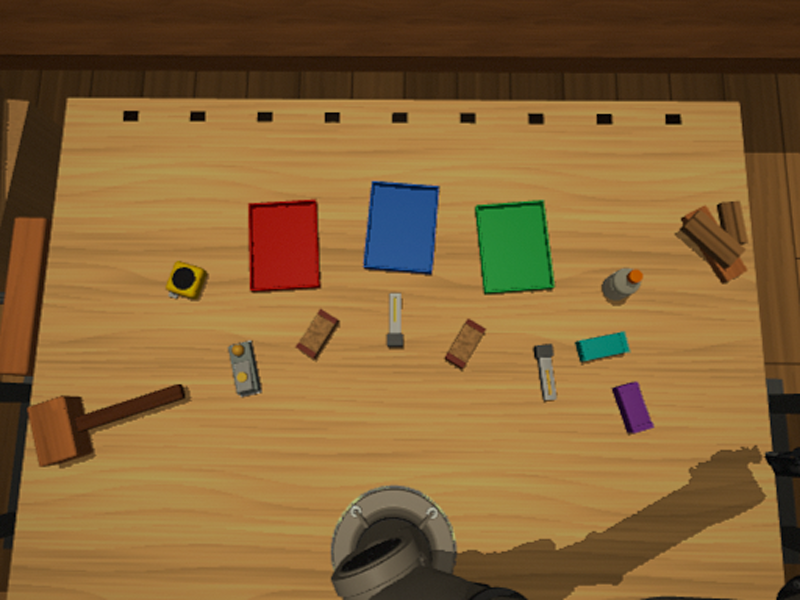

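View pics/scene0.png

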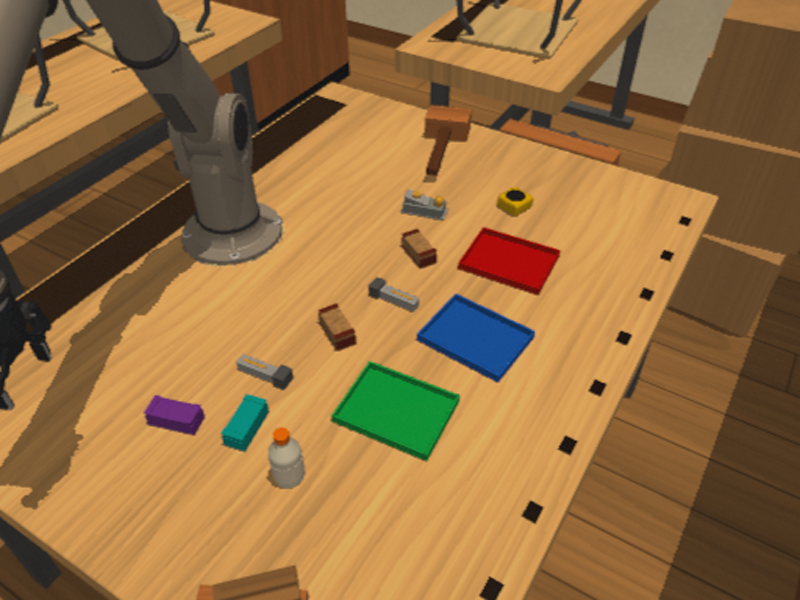

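The red-brown cork blocks at (318,334) and (465,344) in the top picture match the sanding blocks. The turquoise (602,347) and purple (633,408) ones are look-alikes, so I leave them. The dogs are at (396,320) with its head down and (546,373) with its head up. The plane is at (244,368) with its knob up. The trays are red, blue and green from left to right.

```bash
cat > h.py <<'E'
import numpy as np,cv2
from station import *
def world(d,K,R,t):
    v,u=np.mgrid[:384,:512]
    c=np.stack([(u-K[0,2])/K[0,0]*d,(v-K[1,2])/K[1,1]*d,d],-1)
    return (c-t)@R
def comps(W,m,zmin,minpix=30,ztop=0.006):
    n,l,s,_=cv2.connectedComponentsWithStats(m.astype(np.uint8),connectivity=4)
    out=[]
    for i in range(1,n):
        if s[i,4]<minpix: continue
        P=W[l==i];zt=np.percentile(P[:,2],90)
        (c,wh,a)=cv2.minAreaRect((P[:,:2]*1000).astype(np.float32))
        a=a if wh[0]>=wh[1] else a+90
        a=(a+90)%180-90
        print("px",s[i,:4]+0,"n",s[i,4],"c",np.round(c,1),"LxW",np.round(sorted(wh),1),"ang(long axis)",round(a,1),"z",round(zt*1000,1))
E
python3 - <<'E'
from h import *
f=np.load("top0.npz");p,d=f["p"],f["d"];c=calibration("top")
W=world(d,c["intrinsics"],c["R"],c["t"]);print("table z",np.median(W[250:260,250:330,2]))
roi=np.zeros(d.shape,bool);roi[165:285,90:430]=1
comps(W,roi&(W[...,2]>0.015)&(d>0),0)
print("trays");h=cv2.cvtColor(p,cv2.COLOR_RGB2HSV);r2=np.zeros(d.shape,bool);r2[105:200,150:360]=1
for lo,hi in((0,5),(50,70),(100,120)):
    comps(W,r2&(h[...,0]>=lo)&(h[...,0]<=hi)&(h[...,1]>180),0,500)
cv2.imwrite("pics/crop.png",cv2.resize(p[190:285,135:425,::-1],(800,262),interpolation=cv2.INTER_CUBIC))
E
```

```text
table z 0.0026253973348963127
px [160 165  45  22] n 149 c [544.1 233.2] LxW [ 69.8 144.3] ang(long axis) -86.9 z 24.1
px [233 165  45  10] n 103 c [563.7  -4.2] LxW [ 30.5 143.5] ang(long axis) -89.7 z 24.9
px [308 165  48  23] n 161 c [ 549.8 -252. ] LxW [ 73.5 146.5] ang(long axis) -85.4 z 24.7
px [106 167  27  24] n 437 c [526.6 435.7] LxW [65.5 66.3] ang(long axis) 74.0 z 38.7
px [386 172  26  20] n 377 c [ 521.6 -448.9] LxW [44. 54.] ang(long axis) 23.0 z 122.1
px [248 188  11  34] n 294 c [4.484e+02 2.000e-01] LxW [ 31.6 107.8] ang(long axis) 0.7 z 32.7
px [190 198  27  32] n 417 c [417.5 158.4] LxW [42.4 91.7] ang(long axis) -31.2 z 40.4
px [285 204  26  32] n 408 c [ 401.7 -140.7] LxW [42.1 92. ] ang(long axis) -30.4 z 40.6
px [370 212  34  20] n 432 c [ 399.1 -417.7] LxW [41.8 93.6] ang(long axis) -77.6 z 41.4
px [146 219  21  34] n 481 c [346.2 305.1] LxW [44.4 99.5] ang(long axis) 14.3 z 51.8
px [342 220  15  36] n 325 c [ 346.8 -305. ] LxW [ 33.2 108.9] ang(long axis) 7.9 z 33.3
px [393 244  26  34] n 496 c [ 279.8 -471.3] LxW [44.6 92.3] ang(long axis) 17.5 z 41.1
px [ 90 246  29  18] n 301 c [285.7 461.5] LxW [30.9 89. ] ang(long axis) -71.2 z 48.2
trays
px [159 128  46  58] n 2438 c [472.2 178.2] LxW [195.3 516.7] ang(long axis) 24.7 z 19.0
px [305 129  49  59] n 2320 c [ 479. -198.] LxW [201.7 499.6] ang(long axis) -19.8 z 18.1
px [233 116  47  59] n 1560 c [512.1   1.8] LxW [140.2 463.4] ang(long axis) -4.3 z 19.7
```

View pics/crop.png

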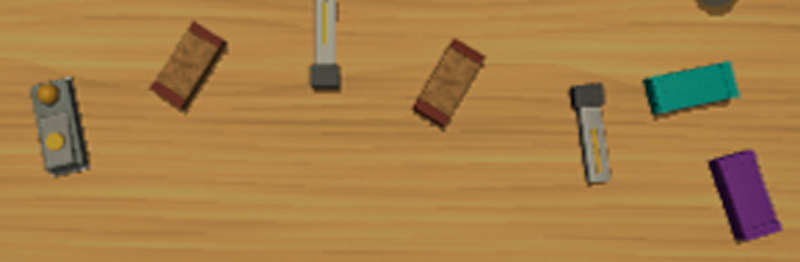

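The enlarged crop confirms it: cork blocks at crop (190,67) and (450,84), dog heads at (325,77) and (588,97), and the plane's knob at (47,93). Next I refine the trays.

```bash
cat >> h.py <<'E'
def plan(x,y,z,phi):
    "rotate first, then shift"
    from scipy.spatial.transform import Rotation as Ro
    o=get_obs();w,a,b,c=o["tool_rot"];R=Ro.from_quat([a,b,c,w])
    f=np.radians(phi);T=np.array([[np.cos(f),np.sin(f),0],[np.sin(f),-np.cos(f),0],[0,0,-1]])
    rv=np.degrees((R.inv()*Ro.from_matrix(T)).as_rotvec())
    sh=T.T@(np.array([x,y,z])-o["eef_pos"])
    X=R.as_matrix()[:,0]
    print("t",round(o["t"],2),"tcp",np.round(o["eef_pos"],4),"phi",round(np.degrees(np.arctan2(X[1],X[0])),1),"w",np.round(o["gripper_width"],3),"gf",round(o["grasp_force"],1))
    print("turn",np.round(rv,1),"then shift mm",np.round(sh*1000,1))
E
python3 - <<'E'
from h import *
import station;print([n for n in dir(station) if n[0]!='_'])
f=np.load("top0.npz");p,d=f["p"],f["d"];c=calibration("top")
h=cv2.cvtColor(p,cv2.COLOR_RGB2HSV)
K,R,t=c["intrinsics"],c["R"],c["t"]
# intersect color-blob rim outline with plane z=0.020 
v,u=np.mgrid[:384,:512]
ray=np.stack([(u-K[0,2])/K[0,0],(v-K[1,2])/K[1,1],np.ones(u.shape)],-1)@R; C=-t@R
P=C+ray*((0.020+0.0026-C[2])/ray[...,2])[...,None]
for n,lo,hi,c0 in(("red",0,5,150),("blue",100,120,225),("green",50,70,300)):
    m=(h[...,0]>=lo)&(h[...,0]<=hi)&(h[...,1]>180);m[:110]=0;m[200:]=0;m[:,:c0]=0;m[:,c0+60:]=0
    r=cv2.minAreaRect((P[m][:,:2]*1000).astype(np.float32));print(n,r,m.sum())
plan(.4,-.14,.2,149.6)
E
```

```text
['PlanningError', 'calibration', 'finger_overhang', 'get_obs', 'hand_in', 'read_camera']
red ((604.9714965820312, 238.21267700195312), (189.97439575195312, 143.68560791015625), 4.428292274475098) 2438
blue ((647.4700317382812, -8.346946716308594), (140.10720825195312, 188.7786865234375), 85.72712707519531) 1651
green ((607.0213623046875, -243.26766967773438), (188.2880096435547, 142.670654296875), 5.162769317626953) 2333
t 0.1 tcp [ 0.2197 -0.6377  0.2554] phi 19.0 w 1.0 gf 0.0
turn [-1.000e-01 -1.000e-01 -1.306e+02] then shift mm [ 96.3 520.5  55.4]
```

```bash
python3 - <<'E'
from h import *
import station;print(station.finger_overhang)
plan(.352,-.304,.16,7.9)
E
```

```text
0.025
t 0.1 tcp [ 0.2197 -0.6377  0.2554] phi 19.0 w 1.0 gf 0.0
turn [-0.1  0.  11.1] then shift mm [ 176.9 -312.4   95.4]
```

>>> drive_tool(increments=[{"wz": 5.5,"dx": 0.022,"dy": -0.039,"claw": 0.0854},{"wz": 5.6,"dx": 0.022,"dy": -0.039},{"dx": 0.022,"dy": -0.039},{"dx": 0.022,"dy": -0.039},{"dx": 0.022,"dy": -0.039},{"dx": 0.022,"dy": -0.039},{"dx": 0.022,"dy": -0.039},{"dx": 0.022,"dy": -0.039},{"dz": 0.03},{"dz": 0.03},{"dz": 0.035},{},{}], newtons=50)

```text
schema error: expected keys claw, dx, dy, dz, wx, wy, wz
```

```bash
cat >> h.py <<'E'
def wrist(name,box=None,zmin=0.012,view=True):
    from scipy.spatial.transform import Rotation as Ro
    o=get_obs();p,d=read_camera("wrist");k=calibration("wrist");w,a,b,c=o["tool_rot"]
    R=Ro.from_quat([a,b,c,w]).as_matrix();M=k["mount"]
    Rc=R@M[:3,:3];tc=R@M[:3,3]+o["eef_pos"]   # world = Rc c + tc
    W=world(d,k["intrinsics"],Rc.T,-Rc.T@tc)
    if view: cv2.imwrite(f"pics/{name}.png",p[:,:,::-1])
    m=(d>0)&(W[...,2]>zmin)&(W[...,2]<.1)
    if box: m&=(abs(W[...,0]-box[0])<box[2])&(abs(W[...,1]-box[1])<box[2])
    print("tablez",np.round(np.median(W[(d>0)&(abs(W[...,2])<.008)][:,2]),4))
    comps(W,m,0,150); return p,d,W
E
python3 - <<'E'
from h import *
plan(.352,-.304,.16,7.9)
wrist("w1",(.347,-.305,.075))
E
```

```text
t 0.1 tcp [ 0.2197 -0.6377  0.2554] phi 19.0 w 1.0 gf 0.0
turn [-0.1  0.  11.1] then shift mm [ 176.9 -312.4   95.4]
tablez 0.0003
```

View pics/w1.png

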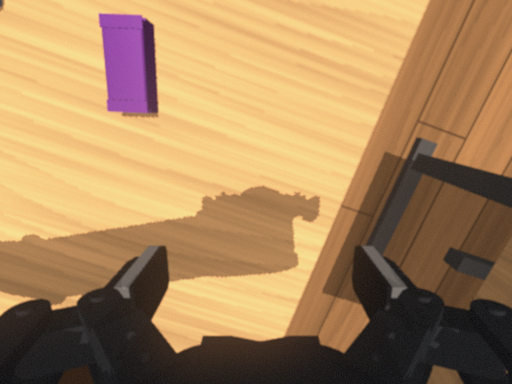

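The move was refused because every row needs all seven keys. The picture shows only the purple look-alike at (130,65) and the fingers at (150,260) and (370,260).

>>> drive_tool(increments=[{"claw": 0.0854,"dx": 0.022,"dy": -0.039,"dz": 0,"wx": 0,"wy": 0,"wz": 5.5},{"claw": 0.0854,"dx": 0.022,"dy": -0.039,"dz": 0,"wx": 0,"wy": 0,"wz": 5.6},{"claw": 0.0854,"dx": 0.022,"dy": -0.039,"dz": 0,"wx": 0,"wy": 0,"wz": 0},{"claw": 0.0854,"dx": 0.022,"dy": -0.039,"dz": 0,"wx": 0,"wy": 0,"wz": 0},{"claw": 0.0854,"dx": 0.022,"dy": -0.039,"dz": 0,"wx": 0,"wy": 0,"wz": 0},{"claw": 0.0854,"dx": 0.022,"dy": -0.039,"dz": 0,"wx": 0,"wy": 0,"wz": 0},{"claw": 0.0854,"dx": 0.022,"dy": -0.039,"dz": 0,"wx": 0,"wy": 0,"wz": 0},{"claw": 0.0854,"dx": 0.022,"dy": -0.039,"dz": 0,"wx": 0,"wy": 0,"wz": 0},{"claw": 0.0854,"dx": 0,"dy": 0,"dz": 0.03,"wx": 0,"wy": 0,"wz": 0},{"claw": 0.0854,"dx": 0,"dy": 0,"dz": 0.03,"wx": 0,"wy": 0,"wz": 0},{"claw": 0.0854,"dx": 0,"dy": 0,"dz": 0.035,"wx": 0,"wy": 0,"wz": 0},{"claw": 0.0854,"dx": 0,"dy": 0,"dz": 0,"wx": 0,"wy": 0,"wz": 0}], newtons=50)

```text
t: 1.65
eef_pos: [0.3372, -0.3, 0.1594]
tool_rot: [-0.002, 0.998, 0.069, -0.002]
contact_force: [-0.2, 0.3, -0.0]
gripper_width: 0.999
grasp_force: 0.0
```

```bash
python3 - <<'E'
from h import *
plan(.352,-.304,.16,7.9)
wrist("w2",(.347,-.305,.075))
E
```

```text
t 1.65 tcp [ 0.3372 -0.3     0.1594] phi 7.9 w 0.999 gf 0.0
turn [-0.2  0.2  0. ] then shift mm [14.1  6.  -0.6]
tablez 0.0003
px [246 113  44 128] n 4063 c [ 349.9 -303.3] LxW [ 33.9 109.1] ang(long axis) 6.8 z 30.7
px [353 113  27  57] n 1132 c [ 393.6 -376.9] LxW [13.6 42.4] ang(long axis) 10.6 z 36.7
```

View pics/w2.png

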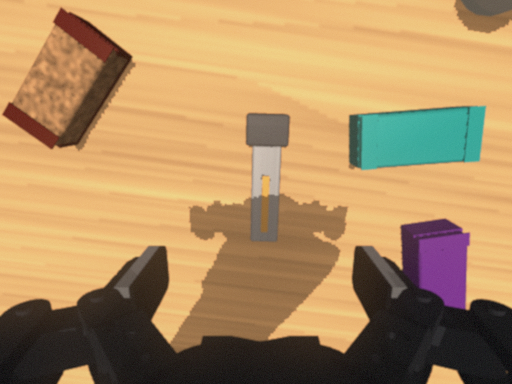

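The picture shows dog_b under the tool with its head at (268,130) and its shank end at (265,240). The wrist depth puts its centre at (350,-303) mm, yaw 6.8°. I'll grip at about (355,-302.5).

```bash
python3 - <<'E'
from h import *
plan(.355,-.3027,.030,6.8)
E
```

```text
t 1.7 tcp [ 0.3383 -0.3008  0.1609] phi 7.9 w 1.002 gf 0.0
turn [-0.1  0.1  1.1] then shift mm [ 16.4   3.9 130.9]
```

>>> drive_tool(increments=[{"claw": 0.06,"dx": 0.0164,"dy": 0.004,"dz": 0,"wx": 0,"wy": 0,"wz": 1.1},{"claw": 0.06,"dx": 0,"dy": 0,"dz": 0.04,"wx": 0,"wy": 0,"wz": 0},{"claw": 0.06,"dx": 0,"dy": 0,"dz": 0.04,"wx": 0,"wy": 0,"wz": 0},{"claw": 0.06,"dx": 0,"dy": 0,"dz": 0.03,"wx": 0,"wy": 0,"wz": 0},{"claw": 0.06,"dx": 0,"dy": 0,"dz": 0.02,"wx": 0,"wy": 0,"wz": 0},{"claw": 0.06,"dx": 0,"dy": 0,"dz": 0,"wx": 0,"wy": 0,"wz": 0},{"claw": 0.06,"dx": 0,"dy": 0,"dz": 0,"wx": 0,"wy": 0,"wz": 0}])

```text
t: 2.58
eef_pos: [0.3567, -0.3037, 0.0327]
tool_rot: [0.001, 0.998, 0.059, 0.001]
contact_force: [-0.6, -0.4, -0.7]
gripper_width: 0.701
grasp_force: 0.0
```

```bash
python3 - <<'E'
from h import *
plan(.355,-.3027,.030,6.8)
E
```

```text
t 2.58 tcp [ 0.3567 -0.3037  0.0327] phi 6.8 w 0.701 gf 0.0
turn [ 0.1 -0.1 -0. ] then shift mm [-1.5 -1.2  2.7]
```

>>> drive_tool(increments=[{"claw": 0.04,"dx": -0.001,"dy": -0.001,"dz": 0.001,"wx": 0,"wy": 0,"wz": 0},{"claw": 0.03,"dx": 0,"dy": 0,"dz": 0,"wx": 0,"wy": 0,"wz": 0},{"claw": 0.02,"dx": 0,"dy": 0,"dz": 0,"wx": 0,"wy": 0,"wz": 0},{"claw": 0.01,"dx": 0,"dy": 0,"dz": 0,"wx": 0,"wy": 0,"wz": 0},{"claw": 0.01,"dx": 0,"dy": 0,"dz": 0,"wx": 0,"wy": 0,"wz": 0},{"claw": 0.01,"dx": 0,"dy": 0,"dz": 0,"wx": 0,"wy": 0,"wz": 0}], newtons=60)

```text
t: 3.32
eef_pos: [0.3547, -0.3021, 0.0311]
tool_rot: [0.0, 0.998, 0.059, 0.0]
contact_force: [-0.8, 0.8, 8.6]
gripper_width: 0.264
grasp_force: 59.2
```

>>> drive_tool(increments=[{"claw": 0.01,"dx": 0,"dy": 0,"dz": -0.015,"wx": 0,"wy": 0,"wz": 0},{"claw": 0.01,"dx": 0,"dy": 0,"dz": -0.03,"wx": 0,"wy": 0,"wz": 0},{"claw": 0.01,"dx": 0,"dy": 0,"dz": -0.04,"wx": 0,"wy": 0,"wz": 0},{"claw": 0.01,"dx": 0,"dy": 0,"dz": -0.025,"wx": 0,"wy": 0,"wz": 0},{"claw": 0.01,"dx": 0,"dy": 0,"dz": 0,"wx": 0,"wy": 0,"wz": -7.9},{"claw": 0.01,"dx": 0,"dy": 0,"dz": 0,"wx": 0,"wy": 0,"wz": -7.9},{"claw": 0.01,"dx": 0,"dy": 0,"dz": 0,"wx": 0,"wy": 0,"wz": -7.9},{"claw": 0.01,"dx": 0,"dy": 0,"dz": 0,"wx": 0,"wy": 0,"wz": -7.9},{"claw": 0.01,"dx": 0,"dy": 0,"dz": 0,"wx": 0,"wy": 0,"wz": -7.9},{"claw": 0.01,"dx": 0,"dy": 0,"dz": 0,"wx": 0,"wy": 0,"wz": -7.9},{"claw": 0.01,"dx": 0,"dy": 0,"dz": 0,"wx": 0,"wy": 0,"wz": -7.9},{"claw": 0.01,"dx": 0,"dy": 0,"dz": 0,"wx": 0,"wy": 0,"wz": -7.9},{"claw": 0.01,"dx": 0,"dy": 0,"dz": 0,"wx": 0,"wy": 0,"wz": -7.9},{"claw": 0.01,"dx": 0,"dy": 0,"dz": 0,"wx": 0,"wy": 0,"wz": -7.9}])

```text
t: 5.08
eef_pos: [0.3537, -0.3017, 0.1406]
tool_rot: [-0.0, 0.731, 0.682, -0.0]
contact_force: [-0.2, -0.8, -4.7]
gripper_width: 0.266
grasp_force: 60.3
```

```bash
python3 - <<'E'
from h import *
plan(.6954,-.0044,.141,85.7)
E
```

```text
t 5.08 tcp [ 0.3537 -0.3017  0.1406] phi 86.1 w 0.266 gf 60.3
turn [-0.1  0.   0.4] then shift mm [322.1 318.4  -0.4]
```

>>> drive_tool(increments=[{"claw": 0.01,"dx": 0.02,"dy": 0.02,"dz": 0,"wx": 0,"wy": 0,"wz": 0.4},{"claw": 0.01,"dx": 0.0335,"dy": 0.0332,"dz": 0,"wx": 0,"wy": 0,"wz": 0},{"claw": 0.01,"dx": 0.0335,"dy": 0.0332,"dz": 0,"wx": 0,"wy": 0,"wz": 0},{"claw": 0.01,"dx": 0.0335,"dy": 0.0332,"dz": 0,"wx": 0,"wy": 0,"wz": 0},{"claw": 0.01,"dx": 0.0335,"dy": 0.0332,"dz": 0,"wx": 0,"wy": 0,"wz": 0},{"claw": 0.01,"dx": 0.0335,"dy": 0.0332,"dz": 0,"wx": 0,"wy": 0,"wz": 0},{"claw": 0.01,"dx": 0.0335,"dy": 0.0332,"dz": 0,"wx": 0,"wy": 0,"wz": 0},{"claw": 0.01,"dx": 0.0335,"dy": 0.0332,"dz": 0,"wx": 0,"wy": 0,"wz": 0},{"claw": 0.01,"dx": 0.0335,"dy": 0.0332,"dz": 0,"wx": 0,"wy": 0,"wz": 0},{"claw": 0.01,"dx": 0.0335,"dy": 0.0332,"dz": 0,"wx": 0,"wy": 0,"wz": 0},{"claw": 0.01,"dx": 0,"dy": 0,"dz": 0,"wx": 0,"wy": 0,"wz": 0},{"claw": 0.01,"dx": 0,"dy": 0,"dz": 0,"wx": 0,"wy": 0,"wz": 0}])

```text
t: 6.58
eef_pos: [0.6968, -0.0074, 0.1398]
tool_rot: [-0.0, 0.735, 0.678, -0.001]
contact_force: [0.7, -0.2, -3.4]
gripper_width: 0.269
grasp_force: 60.5
```

```bash
python3 - <<'E'
from h import *
plan(.6954,-.0044,.06,85.7)
p,d,W=wrist("w3",(.69,-.01,.08))
h=cv2.cvtColor(p,cv2.COLOR_RGB2HSV);m=(h[...,0]>100)&(h[...,0]<120)&(h[...,1]>180)&(d>0)
Q=W[m];r=Q[Q[:,2]>.016];print(len(Q),len(r),Q[:,:2].min(0),Q[:,:2].max(0)); print(cv2.minAreaRect((Q[:,:2]*1000).astype(np.float32)))
E
```

```text
t 6.58 tcp [ 0.6968 -0.0074  0.1398] phi 85.4 w 0.269 gf 60.5
turn [-0.1  0.1 -0.3] then shift mm [ 2.9 -1.7 79.8]
tablez 0.0005
px [134 109 193 148] n 2376 c [707.   35.7] LxW [ 91.9 185.6] ang(long axis) -43.7 z 21.0
px [165 273  25  10] n 205 c [620.1 -74.2] LxW [ 5.7 20.1] ang(long axis) -1.4 z 20.8
9190 136 [ 0.55993823 -0.07605292] [0.66967158 0.04087928]
((621.2074584960938, -20.95703125), (115.51702880859375, 101.65508270263672), 78.06190490722656)
```

View pics/w3.png

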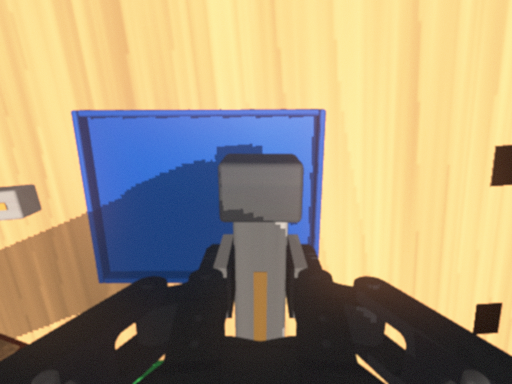

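The dog is held straight, head at (262,187). The tray's outer rim corners are at about (74,111), (325,110) and (99,284). I'll project those onto the rim height.

```bash
cat >> h.py <<'E'
def pix(uv,z):
    from scipy.spatial.transform import Rotation as Ro
    o=get_obs();k=calibration("wrist");w,a,b,c=o["tool_rot"]
    R=Ro.from_quat([a,b,c,w]).as_matrix();M=k["mount"];Rc=R@M[:3,:3];tc=R@M[:3,3]+o["eef_pos"]
    r=np.c_[np.array(uv,float),np.ones(len(uv))]@np.linalg.inv(k["intrinsics"]).T@Rc.T
    return tc+r*((z-tc[2])/r[:,2])[:,None]
E
python3 - <<'E'
from h import *
P=pix([(74,111),(325,110),(99,284)],.02)*1000;print(P.round(1))
a=P[1]-P[0];print("L",np.linalg.norm(a),"W",np.linalg.norm(P[2]-P[0]),"yaw",np.degrees(np.arctan2(a[1],a[0])),"centre",(P[1]+P[2])/2)
plan(.6954,-.0044,.045,85.7)
E
```

```text
[[565.4  69.8  20. ]
 [750.8  55.7  20. ]
 [552.  -74.2  20. ]]
L 185.96362861460838 W 144.6322968321088 yaw -4.353324341326619 centre [651.41588321  -9.21984037  20.        ]
t 6.62 tcp [ 0.6967 -0.0083  0.1399] phi 85.4 w 0.268 gf 60.5
turn [-0.1  0.1 -0.3] then shift mm [ 3.8 -1.6 94.9]
```

>>> drive_tool(increments=[{"claw": 0.01,"dx": 0,"dy": 0,"dz": 0.035,"wx": 0,"wy": 0,"wz": 0},{"claw": 0.01,"dx": 0,"dy": 0,"dz": 0.03,"wx": 0,"wy": 0,"wz": 0},{"claw": 0.01,"dx": 0,"dy": 0,"dz": 0.02,"wx": 0,"wy": 0,"wz": 0},{"claw": 0.01,"dx": 0,"dy": 0,"dz": 0.008,"wx": 0,"wy": 0,"wz": 0},{"claw": 0.01,"dx": 0,"dy": 0,"dz": 0.004,"wx": 0,"wy": 0,"wz": 0},{"claw": 0.01,"dx": 0,"dy": 0,"dz": 0.003,"wx": 0,"wy": 0,"wz": 0},{"claw": 0.01,"dx": 0,"dy": 0,"dz": 0.002,"wx": 0,"wy": 0,"wz": 0},{"claw": 0.01,"dx": 0,"dy": 0,"dz": 0,"wx": 0,"wy": 0,"wz": 0}])

```text
t: 7.62
eef_pos: [0.698, -0.0068, 0.0386]
tool_rot: [0.0, 0.735, 0.678, 0.0]
contact_force: [-0.6, -0.1, -5.6]
gripper_width: 0.265
grasp_force: 60.4
```

>>> drive_tool(increments=[{"claw": 0.01,"dx": 0,"dy": 0,"dz": 0.001,"wx": 0,"wy": 0,"wz": 0},{"claw": 0.01,"dx": 0,"dy": 0,"dz": 0.001,"wx": 0,"wy": 0,"wz": 0},{"claw": 0.01,"dx": 0,"dy": 0,"dz": 0,"wx": 0,"wy": 0,"wz": 0}])

```text
t: 8.0
eef_pos: [0.6979, -0.0069, 0.0363]
tool_rot: [0.0, 0.735, 0.678, 0.0]
contact_force: [-0.3, 0.8, -5.5]
gripper_width: 0.263
grasp_force: 60.6
```

>>> drive_tool(increments=[{"claw": 0.01,"dx": 0,"dy": 0,"dz": 0.001,"wx": 0,"wy": 0,"wz": 0},{"claw": 0.01,"dx": 0,"dy": 0,"dz": 0.001,"wx": 0,"wy": 0,"wz": 0},{"claw": 0.01,"dx": 0,"dy": 0,"dz": 0,"wx": 0,"wy": 0,"wz": 0}])

```text
t: 8.38
eef_pos: [0.6979, -0.0069, 0.0362]
tool_rot: [0.0, 0.735, 0.678, -0.0]
contact_force: [-5.7, -0.9, 9.9]
gripper_width: 0.263
grasp_force: 62.5
```

>>> drive_tool(increments=[{"claw": 0.03,"dx": 0,"dy": 0,"dz": 0,"wx": 0,"wy": 0,"wz": 0},{"claw": 0.042,"dx": 0,"dy": 0,"dz": 0,"wx": 0,"wy": 0,"wz": 0},{"claw": 0.042,"dx": 0,"dy": 0,"dz": 0,"wx": 0,"wy": 0,"wz": 0},{"claw": 0.042,"dx": 0,"dy": 0,"dz": -0.02,"wx": 0,"wy": 0,"wz": 0},{"claw": 0.042,"dx": 0,"dy": 0,"dz": -0.05,"wx": 0,"wy": 0,"wz": 0},{"claw": 0.06,"dx": 0,"dy": 0,"dz": -0.055,"wx": 0,"wy": 0,"wz": 0},{"claw": 0.06,"dx": 0,"dy": -0.049,"dz": 0,"wx": 0,"wy": 0,"wz": 0},{"claw": 0.06,"dx": 0,"dy": -0.049,"dz": 0,"wx": 0,"wy": 0,"wz": 0},{"claw": 0.06,"dx": 0,"dy": -0.049,"dz": 0,"wx": 0,"wy": 0,"wz": 0},{"claw": 0.06,"dx": 0,"dy": -0.049,"dz": 0,"wx": 0,"wy": 0,"wz": 0},{"claw": 0.06,"dx": 0,"dy": -0.049,"dz": 0,"wx": 0,"wy": 0,"wz": 0},{"claw": 0.06,"dx": 0,"dy": 0,"dz": 0,"wx": 0,"wy": 0,"wz": -9.5},{"claw": 0.06,"dx": 0,"dy": 0,"dz": 0,"wx": 0,"wy": 0,"wz": -9.5},{"claw": 0.06,"dx": 0,"dy": 0,"dz": 0,"wx": 0,"wy": 0,"wz": -9.5},{"claw": 0.06,"dx": 0,"dy": 0,"dz": 0,"wx": 0,"wy": 0,"wz": -9.5},{"claw": 0.06,"dx": 0,"dy": 0,"dz": 0,"wx": 0,"wy": 0,"wz": -9.5},{"claw": 0.06,"dx": 0,"dy": 0,"dz": 0,"wx": 0,"wy": 0,"wz": -9.5},{"claw": 0.06,"dx": 0,"dy": 0,"dz": 0,"wx": 0,"wy": 0,"wz": -9.5},{"claw": 0.06,"dx": 0,"dy": 0,"dz": 0,"wx": 0,"wy": 0,"wz": -9.5},{"claw": 0.06,"dx": 0,"dy": 0,"dz": 0,"wx": 0,"wy": 0,"wz": -9.5}])

```text
t: 10.88
eef_pos: [0.4542, 0.0127, 0.1605]
tool_rot: [0.001, 0.076, 0.997, -0.0]
contact_force: [1.2, 0.4, -0.5]
gripper_width: 0.702
grasp_force: 0.0
```

```bash
python3 - <<'E'
from h import *
plan(.446,.002,.031,180.7)
wrist("w4",(.45,.0,.08))
p,d=read_camera("top");c=calibration("top");W=world(d,c["intrinsics"],c["R"],c["t"])
m=(d>0)&(W[...,2]>.028)&(abs(W[...,0]-.65)<.11)&(abs(W[...,1])<.09)&(W[...,2]<.05);comps(W,m,0,30)
cv2.imwrite("pics/top1.png",p[...,::-1])
E
```

```text
t 10.88 tcp [0.4542 0.0127 0.1605] phi 171.2 w 0.702 gf 0.0
turn [-0.   0.1 -9.5] then shift mm [  8.3 -10.6 129.5]
tablez 0.0005
px [217 122  56 129] n 3977 c [451.4   3.8] LxW [ 34.1 110. ] ang(long axis) 0.9 z 30.6
px [242 123  34  13] n 251 c [693.2 -15.1] LxW [ 35.1 108.7] ang(long axis) 83.6 z 38.0
```

>>> drive_tool(increments=[{"claw": 0.06,"dx": 0,"dy": 0,"dz": 0,"wx": 0,"wy": 0,"wz": -9.5},{"claw": 0.06,"dx": 0.008,"dy": -0.0088,"dz": 0.02,"wx": 0,"wy": 0,"wz": 0},{"claw": 0.06,"dx": 0,"dy": 0,"dz": 0.04,"wx": 0,"wy": 0,"wz": 0},{"claw": 0.06,"dx": 0,"dy": 0,"dz": 0.04,"wx": 0,"wy": 0,"wz": 0},{"claw": 0.06,"dx": 0,"dy": 0,"dz": 0.02,"wx": 0,"wy": 0,"wz": 0},{"claw": 0.06,"dx": 0,"dy": 0,"dz": 0.009,"wx": 0,"wy": 0,"wz": 0},{"claw": 0.06,"dx": 0,"dy": 0,"dz": 0,"wx": 0,"wy": 0,"wz": 0},{"claw": 0.04,"dx": 0,"dy": 0,"dz": 0,"wx": 0,"wy": 0,"wz": 0},{"claw": 0.03,"dx": 0,"dy": 0,"dz": 0,"wx": 0,"wy": 0,"wz": 0},{"claw": 0.02,"dx": 0,"dy": 0,"dz": 0,"wx": 0,"wy": 0,"wz": 0},{"claw": 0.01,"dx": 0,"dy": 0,"dz": 0,"wx": 0,"wy": 0,"wz": 0},{"claw": 0.01,"dx": 0,"dy": 0,"dz": 0,"wx": 0,"wy": 0,"wz": 0},{"claw": 0.01,"dx": 0,"dy": 0,"dz": 0,"wx": 0,"wy": 0,"wz": 0}])

```text
t: 12.6
eef_pos: [0.4462, 0.0036, 0.0312]
tool_rot: [0.001, -0.004, 1.0, -0.0]
contact_force: [-1.5, -0.7, 8.5]
gripper_width: 0.266
grasp_force: 59.0
```

>>> drive_tool(increments=[{"claw": 0.01,"dx": 0,"dy": 0,"dz": -0.015,"wx": 0,"wy": 0,"wz": 0},{"claw": 0.01,"dx": 0,"dy": 0,"dz": -0.03,"wx": 0,"wy": 0,"wz": 0},{"claw": 0.01,"dx": 0,"dy": 0,"dz": -0.04,"wx": 0,"wy": 0,"wz": 0},{"claw": 0.01,"dx": 0,"dy": 0,"dz": -0.025,"wx": 0,"wy": 0,"wz": 0},{"claw": 0.01,"dx": 0,"dy": 0,"dz": 0,"wx": 0,"wy": 0,"wz": 9.5},{"claw": 0.01,"dx": 0,"dy": 0,"dz": 0,"wx": 0,"wy": 0,"wz": 9.5},{"claw": 0.01,"dx": 0,"dy": 0,"dz": 0,"wx": 0,"wy": 0,"wz": 9.5},{"claw": 0.01,"dx": 0,"dy": 0,"dz": 0,"wx": 0,"wy": 0,"wz": 9.5},{"claw": 0.01,"dx": 0,"dy": 0,"dz": 0,"wx": 0,"wy": 0,"wz": 9.5},{"claw": 0.01,"dx": 0,"dy": 0,"dz": 0,"wx": 0,"wy": 0,"wz": 9.5},{"claw": 0.01,"dx": 0,"dy": 0,"dz": 0,"wx": 0,"wy": 0,"wz": 9.5},{"claw": 0.01,"dx": 0,"dy": 0,"dz": 0,"wx": 0,"wy": 0,"wz": 9.5},{"claw": 0.01,"dx": 0,"dy": 0,"dz": 0,"wx": 0,"wy": 0,"wz": 9.5},{"claw": 0.01,"dx": 0,"dy": 0,"dz": 0,"wx": 0,"wy": 0,"wz": 9.5},{"claw": 0.01,"dx": -0.004,"dy": 0.04,"dz": 0,"wx": 0,"wy": 0,"wz": 0},{"claw": 0.01,"dx": -0.004,"dy": 0.04,"dz": 0,"wx": 0,"wy": 0,"wz": 0},{"claw": 0.01,"dx": -0.004,"dy": 0.04,"dz": 0,"wx": 0,"wy": 0,"wz": 0},{"claw": 0.01,"dx": 0,"dy": 0.03,"dz": 0,"wx": 0,"wy": 0,"wz": 0},{"claw": 0.01,"dx": 0,"dy": 0,"dz": 0,"wx": 0,"wy": 0,"wz": 0}])

```text
t: 14.98
eef_pos: [0.5957, -0.0201, 0.1406]
tool_rot: [-0.0, 0.735, 0.678, 0.001]
contact_force: [-0.3, -0.0, -4.2]
gripper_width: 0.263
grasp_force: 60.6
```

```bash
python3 - <<'E'
from h import *
plan(.6069,-.0006,.037,85.7)
E
```

```text
t 14.97 tcp [ 0.5957 -0.0201  0.1406] phi 85.4 w 0.263 gf 60.6
turn [ 0.  -0.1 -0.3] then shift mm [ 20.3   9.7 103.6]
```

Lowering, then releasing once contact is clear. Last time the dog touched the floor at a TCP height of about 0.036.

>>> drive_tool(increments=[{"claw": 0.01,"dx": 0.02,"dy": 0.0095,"dz": 0,"wx": 0,"wy": 0,"wz": 0},{"claw": 0.01,"dx": 0,"dy": 0,"dz": 0.035,"wx": 0,"wy": 0,"wz": 0},{"claw": 0.01,"dx": 0,"dy": 0,"dz": 0.03,"wx": 0,"wy": 0,"wz": 0},{"claw": 0.01,"dx": 0,"dy": 0,"dz": 0.02,"wx": 0,"wy": 0,"wz": 0},{"claw": 0.01,"dx": 0,"dy": 0,"dz": 0.01,"wx": 0,"wy": 0,"wz": 0},{"claw": 0.01,"dx": 0,"dy": 0,"dz": 0.005,"wx": 0,"wy": 0,"wz": 0},{"claw": 0.01,"dx": 0,"dy": 0,"dz": 0.003,"wx": 0,"wy": 0,"wz": 0},{"claw": 0.01,"dx": 0,"dy": 0,"dz": 0.001,"wx": 0,"wy": 0,"wz": 0},{"claw": 0.01,"dx": 0,"dy": 0,"dz": 0.001,"wx": 0,"wy": 0,"wz": 0},{"claw": 0.01,"dx": 0,"dy": 0,"dz": 0,"wx": 0,"wy": 0,"wz": 0}])

```text
t: 16.23
eef_pos: [0.6058, -0.0009, 0.0363]
tool_rot: [0.0, 0.735, 0.678, 0.0]
contact_force: [-3.0, 0.3, 3.9]
gripper_width: 0.261
grasp_force: 61.6
```

>>> drive_tool(increments=[{"claw": 0.03,"dx": 0,"dy": 0,"dz": 0,"wx": 0,"wy": 0,"wz": 0},{"claw": 0.042,"dx": 0,"dy": 0,"dz": 0,"wx": 0,"wy": 0,"wz": 0},{"claw": 0.042,"dx": 0,"dy": 0,"dz": 0,"wx": 0,"wy": 0,"wz": 0},{"claw": 0.042,"dx": 0,"dy": 0,"dz": -0.02,"wx": 0,"wy": 0,"wz": 0},{"claw": 0.042,"dx": 0,"dy": 0,"dz": -0.05,"wx": 0,"wy": 0,"wz": 0},{"claw": 0.07,"dx": 0,"dy": 0,"dz": -0.055,"wx": 0,"wy": 0,"wz": 0},{"claw": 0.07,"dx": 0.029,"dy": -0.039,"dz": 0,"wx": 0,"wy": 0,"wz": 0},{"claw": 0.07,"dx": 0.029,"dy": -0.039,"dz": 0,"wx": 0,"wy": 0,"wz": 0},{"claw": 0.07,"dx": 0.029,"dy": -0.039,"dz": 0,"wx": 0,"wy": 0,"wz": 0},{"claw": 0.07,"dx": 0.029,"dy": -0.039,"dz": 0,"wx": 0,"wy": 0,"wz": 0},{"claw": 0.07,"dx": 0.029,"dy": -0.039,"dz": 0,"wx": 0,"wy": 0,"wz": 0},{"claw": 0.07,"dx": 0,"dy": 0,"dz": 0,"wx": 0,"wy": 0,"wz": -9.1},{"claw": 0.07,"dx": 0,"dy": 0,"dz": 0,"wx": 0,"wy": 0,"wz": -9.1},{"claw": 0.07,"dx": 0,"dy": 0,"dz": 0,"wx": 0,"wy": 0,"wz": -9.1},{"claw": 0.07,"dx": 0,"dy": 0,"dz": 0,"wx": 0,"wy": 0,"wz": -9.1},{"claw": 0.07,"dx": 0,"dy": 0,"dz": 0,"wx": 0,"wy": 0,"wz": -9.1},{"claw": 0.07,"dx": 0,"dy": 0,"dz": 0,"wx": 0,"wy": 0,"wz": -9.1},{"claw": 0.07,"dx": 0,"dy": 0,"dz": 0,"wx": 0,"wy": 0,"wz": -9.1},{"claw": 0.07,"dx": 0,"dy": 0,"dz": 0,"wx": 0,"wy": 0,"wz": 0}])

```text
t: 18.6
eef_pos: [0.4229, 0.1593, 0.1612]
tool_rot: [0.001, 0.267, 0.964, 0.0]
contact_force: [-0.6, 0.4, 0.5]
gripper_width: 0.819
grasp_force: 0.0
```

```bash
python3 - <<'E'
from h import *
plan(.421,.161,.035,149)
wrist("w5",(.421,.161,.08),.029)
E
```

```text
t 18.6 tcp [0.4229 0.1593 0.1612] phi 149.0 w 0.819 gf 0.0
turn [0.  0.1 0. ] then shift mm [  2.5   0.5 126.2]
tablez 0.0004
px [233 135  54 110] n 5607 c [420.4 160.9] LxW [42.  92.1] ang(long axis) -30.8 z 36.5
```

>>> drive_tool(increments=[{"claw": 0.07,"dx": 0.0025,"dy": 0.0005,"dz": 0.03,"wx": 0,"wy": 0,"wz": 0},{"claw": 0.07,"dx": 0,"dy": 0,"dz": 0.04,"wx": 0,"wy": 0,"wz": 0},{"claw": 0.07,"dx": 0,"dy": 0,"dz": 0.035,"wx": 0,"wy": 0,"wz": 0},{"claw": 0.07,"dx": 0,"dy": 0,"dz": 0.018,"wx": 0,"wy": 0,"wz": 0},{"claw": 0.07,"dx": 0,"dy": 0,"dz": 0,"wx": 0,"wy": 0,"wz": 0},{"claw": 0.055,"dx": 0,"dy": 0,"dz": 0,"wx": 0,"wy": 0,"wz": 0},{"claw": 0.045,"dx": 0,"dy": 0,"dz": 0,"wx": 0,"wy": 0,"wz": 0},{"claw": 0.035,"dx": 0,"dy": 0,"dz": 0,"wx": 0,"wy": 0,"wz": 0},{"claw": 0.03,"dx": 0,"dy": 0,"dz": 0,"wx": 0,"wy": 0,"wz": 0},{"claw": 0.03,"dx": 0,"dy": 0,"dz": 0,"wx": 0,"wy": 0,"wz": 0},{"claw": 0.03,"dx": 0,"dy": 0,"dz": 0,"wx": 0,"wy": 0,"wz": 0}], newtons=40)

```text
t: 20.02
eef_pos: [0.4213, 0.161, 0.0384]
tool_rot: [0.001, 0.267, 0.964, 0.0]
contact_force: [-1.5, -0.9, 6.2]
gripper_width: 0.481
grasp_force: 40.4
```

```bash
python3 - <<'E'
from h import *
print("red offset check: green slots")
plan(.654,-.238,.18,95)
E
```

```text
red offset check: green slots
t 20.02 tcp [0.4213 0.161  0.0384] phi 149.1 w 0.481 gf 40.4
turn [ 0.1  0.1 54.1] then shift mm [-417.7  197.  -141.6]
```

>>> drive_tool(increments=[{"claw": 0.03,"dx": 0,"dy": 0,"dz": -0.03,"wx": 0,"wy": 0,"wz": 0},{"claw": 0.03,"dx": 0,"dy": 0,"dz": -0.05,"wx": 0,"wy": 0,"wz": 0},{"claw": 0.03,"dx": 0,"dy": 0,"dz": -0.04,"wx": 0,"wy": 0,"wz": 0},{"claw": 0.03,"dx": 0,"dy": 0,"dz": 0,"wx": 0,"wy": 0,"wz": 9},{"claw": 0.03,"dx": 0,"dy": 0,"dz": 0,"wx": 0,"wy": 0,"wz": 9},{"claw": 0.03,"dx": 0,"dy": 0,"dz": 0,"wx": 0,"wy": 0,"wz": 9},{"claw": 0.03,"dx": 0,"dy": 0,"dz": 0,"wx": 0,"wy": 0,"wz": 9},{"claw": 0.03,"dx": 0,"dy": 0,"dz": 0,"wx": 0,"wy": 0,"wz": 9},{"claw": 0.03,"dx": 0,"dy": 0,"dz": 0,"wx": 0,"wy": 0,"wz": 9},{"claw": 0.03,"dx": -0.038,"dy": 0.018,"dz": 0,"wx": 0,"wy": 0,"wz": 0},{"claw": 0.03,"dx": -0.038,"dy": 0.018,"dz": 0,"wx": 0,"wy": 0,"wz": 0},{"claw": 0.03,"dx": -0.038,"dy": 0.018,"dz": 0,"wx": 0,"wy": 0,"wz": 0},{"claw": 0.03,"dx": -0.038,"dy": 0.018,"dz": 0,"wx": 0,"wy": 0,"wz": 0},{"claw": 0.03,"dx": -0.038,"dy": 0.018,"dz": 0,"wx": 0,"wy": 0,"wz": 0},{"claw": 0.03,"dx": -0.038,"dy": 0.018,"dz": 0,"wx": 0,"wy": 0,"wz": 0},{"claw": 0.03,"dx": -0.038,"dy": 0.018,"dz": 0,"wx": 0,"wy": 0,"wz": 0},{"claw": 0.03,"dx": -0.038,"dy": 0.018,"dz": 0,"wx": 0,"wy": 0,"wz": 0},{"claw": 0.03,"dx": -0.038,"dy": 0.018,"dz": 0,"wx": 0,"wy": 0,"wz": 0},{"claw": 0.03,"dx": -0.038,"dy": 0.018,"dz": 0,"wx": 0,"wy": 0,"wz": 0},{"claw": 0.03,"dx": -0.038,"dy": 0.018,"dz": 0,"wx": 0,"wy": 0,"wz": 0}])

```text
t: 22.52
eef_pos: [0.6554, -0.2391, 0.1577]
tool_rot: [-0.0, 0.675, 0.738, 0.0]
contact_force: [-0.3, 0.0, -1.3]
gripper_width: 0.484
grasp_force: 41.7
```

```bash
python3 - <<'E'
from h import *
plan(.656,-.239,.045,95.2)
p,d,W=wrist("w6",(.65,-.24,.02))
E
```

```text
t 22.52 tcp [ 0.6554 -0.2391  0.1577] phi 95.1 w 0.484 gf 41.7
turn [ 0.  -0.  -0.1] then shift mm [  0.    0.6 112.7]
tablez 0.0005
```

View pics/w6.png

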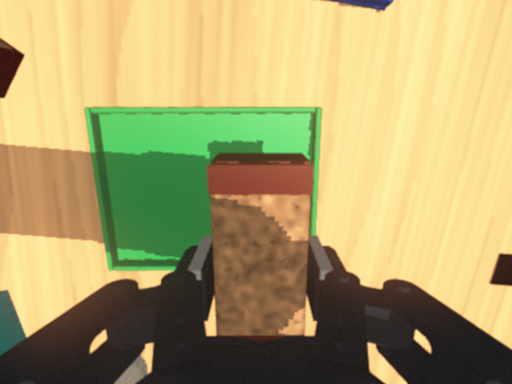

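The block is held straight. The green tray's rim corners are at about (86,108), (321,107) and (110,270).

```bash
python3 - <<'E'
from h import *
P=pix([(86,108),(321,107),(110,270)],.02)*1000
a=P[1]-P[0];print("L",np.linalg.norm(a),"W",np.linalg.norm(P[2]-P[0]),"yaw",np.degrees(np.arctan2(a[1],a[0])),"centre",(P[1]+P[2])/2)
E
```

```text
L 186.1645747591458 W 142.93271480963074 yaw 5.046806475489788 centre [ 613.85026382 -251.75793344   20.        ]
```

```bash
python3 - <<'E'
from h import *
p,d,W=wrist("x",(.65,-.24,.02),view=False)
print(pix([(86,108),(321,107),(110,270)],.02).round(4))
h=cv2.cvtColor(p,cv2.COLOR_RGB2HSV);m=(h[...,0]>50)&(h[...,0]<75)&(h[...,1]>120)&(d>0)&(W[...,2]<.05)
m=cv2.morphologyEx(m.astype(np.uint8),cv2.MORPH_OPEN,np.ones((3,3)))>0
Q=W[m];print(Q[:,:2].min(0),Q[:,:2].max(0),len(Q))
for uv in((86,110),(318,110),(110,268),(200,109),(150,268)):
    print(uv,W[uv[1],uv[0]].round(4))
c=calibration("top");f=np.load("top0.npz");p,d=f["p"],f["d"];W=world(d,c["intrinsics"],c["R"],c["t"])
h=cv2.cvtColor(p,cv2.COLOR_RGB2HSV);m=(h[...,0]>50)&(h[...,0]<75)&(h[...,1]>150)&(d>0);m[:,:300]=0;m[:,355:]=0;m[:125]=0;m[190:]=0
Q=W[m];print(cv2.minAreaRect((Q[:,:2]*1000).astype(np.float32)),Q[:,:2].min(0),Q[:,:2].max(0))
E
```

```text
tablez 0.0005
[[ 0.5136 -0.1864  0.02  ]
 [ 0.699  -0.1701  0.02  ]
 [ 0.5257 -0.3287  0.02  ]]
[ 0.51089299 -0.32349306] [ 0.70824428 -0.16588627] 21850
(86, 110) [ 0.5157 -0.1902  0.0213]
(318, 110) [ 0.6985 -0.1748  0.0201]
(110, 268) [ 5.174e-01 -3.410e-01 -1.000e-04]
(200, 109) [ 0.6023 -0.1821  0.0053]
(150, 268) [ 5.570e-01 -3.374e-01  5.000e-04]
((607.9111328125, -244.61354064941406), (190.11843872070312, 142.47634887695312), 5.227413177490234) [ 0.50770688 -0.3237065 ] [ 0.70846338 -0.16604715]
```

Depth on both cameras puts the tray centre near (610,-245), so the current position is within a couple of mm. Lowering.

>>> drive_tool(increments=[{"claw": 0.03,"dx": -0.002,"dy": 0,"dz": 0.04,"wx": 0,"wy": 0,"wz": 0},{"claw": 0.03,"dx": 0,"dy": 0,"dz": 0.035,"wx": 0,"wy": 0,"wz": 0},{"claw": 0.03,"dx": 0,"dy": 0,"dz": 0.02,"wx": 0,"wy": 0,"wz": 0},{"claw": 0.03,"dx": 0,"dy": 0,"dz": 0.01,"wx": 0,"wy": 0,"wz": 0},{"claw": 0.03,"dx": 0,"dy": 0,"dz": 0.006,"wx": 0,"wy": 0,"wz": 0},{"claw": 0.03,"dx": 0,"dy": 0,"dz": 0.002,"wx": 0,"wy": 0,"wz": 0},{"claw": 0.03,"dx": 0,"dy": 0,"dz": 0.001,"wx": 0,"wy": 0,"wz": 0},{"claw": 0.03,"dx": 0,"dy": 0,"dz": 0.001,"wx": 0,"wy": 0,"wz": 0},{"claw": 0.03,"dx": 0,"dy": 0,"dz": 0,"wx": 0,"wy": 0,"wz": 0}])

```text
t: 23.75
eef_pos: [0.6558, -0.2399, 0.0435]
tool_rot: [0.001, 0.675, 0.738, 0.0]
contact_force: [-1.6, 0.3, 5.3]
gripper_width: 0.482
grasp_force: 42.5
```

>>> drive_tool(increments=[{"claw": 0.05,"dx": 0,"dy": 0,"dz": 0,"wx": 0,"wy": 0,"wz": 0},{"claw": 0.06,"dx": 0,"dy": 0,"dz": 0,"wx": 0,"wy": 0,"wz": 0},{"claw": 0.06,"dx": 0,"dy": 0,"dz": 0,"wx": 0,"wy": 0,"wz": 0},{"claw": 0.06,"dx": 0,"dy": 0,"dz": -0.02,"wx": 0,"wy": 0,"wz": 0},{"claw": 0.06,"dx": 0,"dy": 0,"dz": -0.05,"wx": 0,"wy": 0,"wz": 0},{"claw": 0.07,"dx": 0,"dy": 0,"dz": -0.045,"wx": 0,"wy": 0,"wz": 0},{"claw": 0.07,"dx": 0.0205,"dy": -0.04,"dz": 0,"wx": 0,"wy": 0,"wz": 0},{"claw": 0.07,"dx": 0.0205,"dy": -0.04,"dz": 0,"wx": 0,"wy": 0,"wz": 0},{"claw": 0.07,"dx": 0.0205,"dy": -0.04,"dz": 0,"wx": 0,"wy": 0,"wz": 0},{"claw": 0.07,"dx": 0.0205,"dy": -0.04,"dz": 0,"wx": 0,"wy": 0,"wz": 0},{"claw": 0.07,"dx": 0.0205,"dy": -0.04,"dz": 0,"wx": 0,"wy": 0,"wz": 0},{"claw": 0.07,"dx": 0.0205,"dy": -0.04,"dz": 0,"wx": 0,"wy": 0,"wz": 0},{"claw": 0.07,"dx": 0,"dy": 0,"dz": 0,"wx": 0,"wy": 0,"wz": -9.1},{"claw": 0.07,"dx": 0,"dy": 0,"dz": 0,"wx": 0,"wy": 0,"wz": -9.1},{"claw": 0.07,"dx": 0,"dy": 0,"dz": 0,"wx": 0,"wy": 0,"wz": -9.1},{"claw": 0.07,"dx": 0,"dy": 0,"dz": 0,"wx": 0,"wy": 0,"wz": -9.1},{"claw": 0.07,"dx": 0,"dy": 0,"dz": 0,"wx": 0,"wy": 0,"wz": -9.1},{"claw": 0.07,"dx": 0,"dy": 0,"dz": 0,"wx": 0,"wy": 0,"wz": -9.1},{"claw": 0.07,"dx": 0,"dy": 0,"dz": 0,"wx": 0,"wy": 0,"wz": 0}])

```text
t: 26.12
eef_pos: [0.4058, -0.1388, 0.1583]
tool_rot: [0.001, 0.262, 0.965, -0.0]
contact_force: [0.1, -0.0, 0.2]
gripper_width: 0.821
grasp_force: 0.0
```

```bash
python3 - <<'E'
from h import *
plan(.405,-.138,.038,149.6)
wrist("w7",(.405,-.138,.08),.029)
E
```

```text
t 26.12 tcp [ 0.4058 -0.1388  0.1583] phi 149.6 w 0.821 gf 0.0
turn [-0.   0.1  0. ] then shift mm [  1.1   0.3 120.3]
tablez 0.0004
px [232 137  55 111] n 5732 c [ 404.3 -138.4] LxW [42.1 92.4] ang(long axis) -30.5 z 36.5
```

>>> drive_tool(increments=[{"claw": 0.07,"dx": 0.001,"dy": 0,"dz": 0.03,"wx": 0,"wy": 0,"wz": 0},{"claw": 0.07,"dx": 0,"dy": 0,"dz": 0.04,"wx": 0,"wy": 0,"wz": 0},{"claw": 0.07,"dx": 0,"dy": 0,"dz": 0.03,"wx": 0,"wy": 0,"wz": 0},{"claw": 0.07,"dx": 0,"dy": 0,"dz": 0.02,"wx": 0,"wy": 0,"wz": 0},{"claw": 0.07,"dx": 0,"dy": 0,"dz": 0,"wx": 0,"wy": 0,"wz": 0},{"claw": 0.055,"dx": 0,"dy": 0,"dz": 0,"wx": 0,"wy": 0,"wz": 0},{"claw": 0.045,"dx": 0,"dy": 0,"dz": 0,"wx": 0,"wy": 0,"wz": 0},{"claw": 0.035,"dx": 0,"dy": 0,"dz": 0,"wx": 0,"wy": 0,"wz": 0},{"claw": 0.03,"dx": 0,"dy": 0,"dz": 0,"wx": 0,"wy": 0,"wz": 0},{"claw": 0.03,"dx": 0,"dy": 0,"dz": 0,"wx": 0,"wy": 0,"wz": 0},{"claw": 0.03,"dx": 0,"dy": 0,"dz": 0,"wx": 0,"wy": 0,"wz": 0}])

```text
t: 27.55
eef_pos: [0.4051, -0.1385, 0.0384]
tool_rot: [0.001, 0.262, 0.965, -0.0]
contact_force: [-1.5, 0.2, 7.8]
gripper_width: 0.483
grasp_force: 40.2
```

>>> drive_tool(increments=[{"claw": 0.03,"dx": 0,"dy": 0,"dz": -0.03,"wx": 0,"wy": 0,"wz": 0},{"claw": 0.03,"dx": 0,"dy": 0,"dz": -0.05,"wx": 0,"wy": 0,"wz": 0},{"claw": 0.03,"dx": 0,"dy": 0,"dz": -0.04,"wx": 0,"wy": 0,"wz": 0},{"claw": 0.03,"dx": 0,"dy": 0,"dz": 0,"wx": 0,"wy": 0,"wz": 9.1},{"claw": 0.03,"dx": 0,"dy": 0,"dz": 0,"wx": 0,"wy": 0,"wz": 9.1},{"claw": 0.03,"dx": 0,"dy": 0,"dz": 0,"wx": 0,"wy": 0,"wz": 9.1},{"claw": 0.03,"dx": 0,"dy": 0,"dz": 0,"wx": 0,"wy": 0,"wz": 9.1},{"claw": 0.03,"dx": 0,"dy": 0,"dz": 0,"wx": 0,"wy": 0,"wz": 9.1},{"claw": 0.03,"dx": 0,"dy": 0,"dz": 0,"wx": 0,"wy": 0,"wz": 9},{"claw": 0.03,"dx": -0.025,"dy": 0.03,"dz": 0,"wx": 0,"wy": 0,"wz": 0},{"claw": 0.03,"dx": -0.025,"dy": 0.03,"dz": 0,"wx": 0,"wy": 0,"wz": 0},{"claw": 0.03,"dx": -0.025,"dy": 0.03,"dz": 0,"wx": 0,"wy": 0,"wz": 0},{"claw": 0.03,"dx": -0.025,"dy": 0.03,"dz": 0,"wx": 0,"wy": 0,"wz": 0},{"claw": 0.03,"dx": -0.025,"dy": 0.03,"dz": 0,"wx": 0,"wy": 0,"wz": 0},{"claw": 0.03,"dx": 0,"dy": 0,"dz": 0,"wx": 0,"wy": 0,"wz": 0}])

```text
t: 29.42
eef_pos: [0.5668, -0.2508, 0.1576]
tool_rot: [0.001, 0.675, 0.738, 0.001]
contact_force: [-0.0, 0.2, -0.7]
gripper_width: 0.479
grasp_force: 41.7
```

```bash
python3 - <<'E'
from h import *
plan(.565,-.249,.0435,95.2)
c=calibration("top")
p,d=read_camera("top");W=world(d,c["intrinsics"],c["R"],c["t"])
m=(d>0)&(W[...,2]>.03)&(abs(W[...,0]-.66)<.06)&(abs(W[...,1]+.24)<.06)&(W[...,2]<.06);comps(W,m,0,30)
E
```

```text
t 29.43 tcp [ 0.5668 -0.2508  0.1576] phi 95.1 w 0.479 gf 41.7
turn [ 0.1  0.  -0.1] then shift mm [  1.9  -1.6 114.1]
px [313 135  25  16] n 301 c [ 652.3 -232.2] LxW [43.1 76.6] ang(long axis) -84.5 z 45.6
```

>>> drive_tool(increments=[{"claw": 0.03,"dx": 0.002,"dy": -0.002,"dz": 0.04,"wx": 0,"wy": 0,"wz": 0},{"claw": 0.03,"dx": 0,"dy": 0,"dz": 0.035,"wx": 0,"wy": 0,"wz": 0},{"claw": 0.03,"dx": 0,"dy": 0,"dz": 0.02,"wx": 0,"wy": 0,"wz": 0},{"claw": 0.03,"dx": 0,"dy": 0,"dz": 0.01,"wx": 0,"wy": 0,"wz": 0},{"claw": 0.03,"dx": 0,"dy": 0,"dz": 0.006,"wx": 0,"wy": 0,"wz": 0},{"claw": 0.03,"dx": 0,"dy": 0,"dz": 0.002,"wx": 0,"wy": 0,"wz": 0},{"claw": 0.03,"dx": 0,"dy": 0,"dz": 0.001,"wx": 0,"wy": 0,"wz": 0},{"claw": 0.03,"dx": 0,"dy": 0,"dz": 0.001,"wx": 0,"wy": 0,"wz": 0},{"claw": 0.03,"dx": 0,"dy": 0,"dz": 0,"wx": 0,"wy": 0,"wz": 0}])

```text
t: 30.6
eef_pos: [0.5635, -0.2473, 0.0435]
tool_rot: [0.001, 0.674, 0.738, 0.0]
contact_force: [-1.0, 1.1, 5.4]
gripper_width: 0.482
grasp_force: 42.5
```

>>> drive_tool(increments=[{"claw": 0.05,"dx": 0,"dy": 0,"dz": 0,"wx": 0,"wy": 0,"wz": 0},{"claw": 0.06,"dx": 0,"dy": 0,"dz": 0,"wx": 0,"wy": 0,"wz": 0},{"claw": 0.06,"dx": 0,"dy": 0,"dz": 0,"wx": 0,"wy": 0,"wz": 0},{"claw": 0.06,"dx": 0,"dy": 0,"dz": -0.02,"wx": 0,"wy": 0,"wz": 0},{"claw": 0.06,"dx": 0,"dy": 0,"dz": -0.05,"wx": 0,"wy": 0,"wz": 0},{"claw": 0.075,"dx": 0,"dy": 0,"dz": -0.055,"wx": 0,"wy": 0,"wz": 0},{"claw": 0.075,"dx": 0.044,"dy": -0.0126,"dz": 0,"wx": 0,"wy": 0,"wz": 0},{"claw": 0.075,"dx": 0.044,"dy": -0.0126,"dz": 0,"wx": 0,"wy": 0,"wz": 0},{"claw": 0.075,"dx": 0.044,"dy": -0.0126,"dz": 0,"wx": 0,"wy": 0,"wz": 0},{"claw": 0.075,"dx": 0.044,"dy": -0.0126,"dz": 0,"wx": 0,"wy": 0,"wz": 0},{"claw": 0.075,"dx": 0.044,"dy": -0.0126,"dz": 0,"wx": 0,"wy": 0,"wz": 0},{"claw": 0.075,"dx": 0.044,"dy": -0.0126,"dz": 0,"wx": 0,"wy": 0,"wz": 0},{"claw": 0.075,"dx": 0.044,"dy": -0.0126,"dz": 0,"wx": 0,"wy": 0,"wz": 0},{"claw": 0.075,"dx": 0.044,"dy": -0.0126,"dz": 0,"wx": 0,"wy": 0,"wz": 0},{"claw": 0.075,"dx": 0.044,"dy": -0.0126,"dz": 0,"wx": 0,"wy": 0,"wz": 0},{"claw": 0.075,"dx": 0.044,"dy": -0.0126,"dz": 0,"wx": 0,"wy": 0,"wz": 0},{"claw": 0.075,"dx": 0.044,"dy": -0.0126,"dz": 0,"wx": 0,"wy": 0,"wz": 0},{"claw": 0.075,"dx": 0.044,"dy": -0.0126,"dz": 0,"wx": 0,"wy": 0,"wz": 0},{"claw": 0.075,"dx": 0.044,"dy": -0.0126,"dz": 0,"wx": 0,"wy": 0,"wz": 0}])

```text
t: 32.98
eef_pos: [0.3476, 0.3091, 0.1686]
tool_rot: [0.001, 0.674, 0.739, 0.001]
contact_force: [0.6, 0.1, 0.7]
gripper_width: 0.877
grasp_force: 0.0
```

>>> drive_tool(increments=[{"claw": 0.075,"dx": 0,"dy": 0,"dz": 0,"wx": 0,"wy": 0,"wz": -9.9},{"claw": 0.075,"dx": 0,"dy": 0,"dz": 0,"wx": 0,"wy": 0,"wz": -9.9},{"claw": 0.075,"dx": 0,"dy": 0,"dz": 0,"wx": 0,"wy": 0,"wz": -9.9},{"claw": 0.075,"dx": 0,"dy": 0,"dz": 0,"wx": 0,"wy": 0,"wz": -9.9},{"claw": 0.075,"dx": 0,"dy": 0,"dz": 0,"wx": 0,"wy": 0,"wz": -9.9},{"claw": 0.075,"dx": 0,"dy": 0,"dz": 0,"wx": 0,"wy": 0,"wz": -9.9},{"claw": 0.075,"dx": 0,"dy": 0,"dz": 0,"wx": 0,"wy": 0,"wz": -9.9},{"claw": 0.075,"dx": 0,"dy": 0,"dz": 0,"wx": 0,"wy": 0,"wz": -9.9},{"claw": 0.075,"dx": 0,"dy": 0,"dz": 0,"wx": 0,"wy": 0,"wz": -9.9},{"claw": 0.075,"dx": 0,"dy": 0,"dz": 0,"wx": 0,"wy": 0,"wz": -9.9},{"claw": 0.075,"dx": 0,"dy": 0,"dz": 0,"wx": 0,"wy": 0,"wz": 0}])

```text
t: 34.35
eef_pos: [0.3483, 0.3076, 0.1681]
tool_rot: [0.0, -0.123, 0.992, 0.0]
contact_force: [-0.2, 0.3, 0.1]
gripper_width: 0.876
grasp_force: 0.0
```

```bash
python3 - <<'E'
from h import *
plan(.350,.307,.036,194.3)
p,d,W=wrist("w8",(.35,.307,.08),.022)
comps(W,(d>0)&(W[...,2]>.026)&(W[...,2]<.034)&(abs(W[...,0]-.35)<.08)&(abs(W[...,1]-.307)<.08),0,100)
E
```

```text
t 34.35 tcp [0.3483 0.3076 0.1681] phi -165.9 w 0.876 gf 0.0
turn [-0.   0.1 -0.2] then shift mm [ -1.5  -1.  132.1]
tablez 0.0004
px [234 133  54 118] n 5789 c [348.2 307.8] LxW [44.  99.3] ang(long axis) 14.5 z 50.0
px [234 133  54 113] n 2384 c [348.2 307.8] LxW [44.  99.3] ang(long axis) 14.5 z 31.1
```

View pics/w8.png

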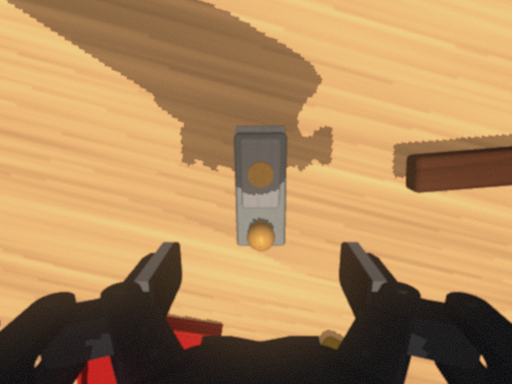

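The plane is centred under the tool with its knob at (261,237), and there is nothing near the finger paths. Descending to grip the body.

>>> drive_tool(increments=[{"claw": 0.075,"dx": 0,"dy": 0,"dz": 0.04,"wx": 0,"wy": 0,"wz": -0.4},{"claw": 0.075,"dx": 0,"dy": 0,"dz": 0.04,"wx": 0,"wy": 0,"wz": 0},{"claw": 0.075,"dx": 0,"dy": 0,"dz": 0.035,"wx": 0,"wy": 0,"wz": 0},{"claw": 0.075,"dx": 0,"dy": 0,"dz": 0.02,"wx": 0,"wy": 0,"wz": 0},{"claw": 0.075,"dx": 0,"dy": 0,"dz": 0.002,"wx": 0,"wy": 0,"wz": 0},{"claw": 0.075,"dx": 0,"dy": 0,"dz": 0,"wx": 0,"wy": 0,"wz": 0},{"claw": 0.06,"dx": 0,"dy": 0,"dz": 0,"wx": 0,"wy": 0,"wz": 0},{"claw": 0.05,"dx": 0,"dy": 0,"dz": 0,"wx": 0,"wy": 0,"wz": 0},{"claw": 0.04,"dx": 0,"dy": 0,"dz": 0,"wx": 0,"wy": 0,"wz": 0},{"claw": 0.03,"dx": 0,"dy": 0,"dz": 0,"wx": 0,"wy": 0,"wz": 0},{"claw": 0.03,"dx": 0,"dy": 0,"dz": 0,"wx": 0,"wy": 0,"wz": 0},{"claw": 0.03,"dx": 0,"dy": 0,"dz": 0,"wx": 0,"wy": 0,"wz": 0}], newtons=70)

```text
t: 35.9
eef_pos: [0.3483, 0.3079, 0.0312]
tool_rot: [0.001, -0.127, 0.992, 0.0]
contact_force: [-0.9, -2.1, 8.5]
gripper_width: 0.496
grasp_force: 70.9
```

>>> drive_tool(increments=[{"claw": 0.03,"dx": 0,"dy": 0,"dz": -0.015,"wx": 0,"wy": 0,"wz": 0},{"claw": 0.03,"dx": 0,"dy": 0,"dz": -0.03,"wx": 0,"wy": 0,"wz": 0},{"claw": 0.03,"dx": 0,"dy": 0,"dz": -0.04,"wx": 0,"wy": 0,"wz": 0},{"claw": 0.03,"dx": 0,"dy": 0,"dz": -0.035,"wx": 0,"wy": 0,"wz": 0},{"claw": 0.03,"dx": 0,"dy": 0,"dz": 0,"wx": 0,"wy": 0,"wz": 5},{"claw": 0.03,"dx": 0,"dy": 0,"dz": 0,"wx": 0,"wy": 0,"wz": 5},{"claw": 0.03,"dx": -0.0363,"dy": -0.0127,"dz": 0,"wx": 0,"wy": 0,"wz": 0},{"claw": 0.03,"dx": -0.0363,"dy": -0.0127,"dz": 0,"wx": 0,"wy": 0,"wz": 0},{"claw": 0.03,"dx": -0.0363,"dy": -0.0127,"dz": 0,"wx": 0,"wy": 0,"wz": 0},{"claw": 0.03,"dx": -0.0363,"dy": -0.0127,"dz": 0,"wx": 0,"wy": 0,"wz": 0},{"claw": 0.03,"dx": -0.0363,"dy": -0.0127,"dz": 0,"wx": 0,"wy": 0,"wz": 0},{"claw": 0.03,"dx": -0.0363,"dy": -0.0127,"dz": 0,"wx": 0,"wy": 0,"wz": 0},{"claw": 0.03,"dx": -0.0363,"dy": -0.0127,"dz": 0,"wx": 0,"wy": 0,"wz": 0},{"claw": 0.03,"dx": 0,"dy": 0,"dz": 0,"wx": 0,"wy": 0,"wz": 0}])

```text
t: 37.65
eef_pos: [0.6111, 0.2365, 0.15]
tool_rot: [-0.0, -0.038, 0.999, -0.0]
contact_force: [-0.8, -0.3, -4.1]
gripper_width: 0.501
grasp_force: 73.0
```

```bash
python3 - <<'E'
from h import *
plan(.608,.239,.036,184.0)
p,d,W=wrist("w9",(.6,.24,.001))
h=cv2.cvtColor(p,cv2.COLOR_RGB2HSV);m=((h[...,0]<5)|(h[...,0]>175))&(h[...,1]>180)&(d>0)&(W[...,2]<.04)
m=cv2.morphologyEx(m.astype(np.uint8),cv2.MORPH_OPEN,np.ones((3,3)))>0
Q=W[m];print(Q[:,:2].min(0),Q[:,:2].max(0),len(Q),cv2.minAreaRect((Q[:,:2]*1000).astype(np.float32)))
E
```

```text
t 37.65 tcp [0.6111 0.2365 0.15  ] phi -175.7 w 0.501 gf 73.0
turn [-0.  -0.   0.3] then shift mm [  2.9   2.7 114. ]
tablez 0.0006
[0.50981214 0.1630647 ] [0.6667243  0.31633983] 18610 ((592.9432373046875, 239.67581176757812), (156.18418884277344, 142.987060546875), 4.340737342834473)
```

View pics/w9.png

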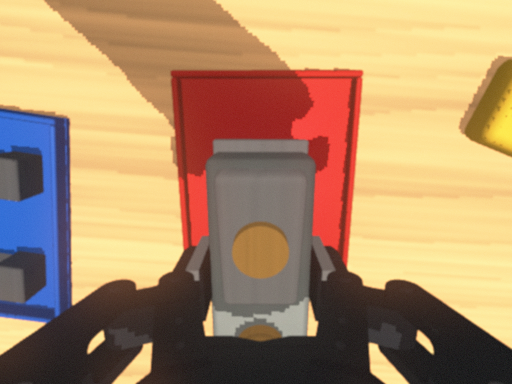

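The plane hangs level over the red tray, aligned with its yaw of 4.3°. The tray centre is about (609,240). Lowering.

>>> drive_tool(increments=[{"claw": 0.03,"dx": 0.002,"dy": 0.004,"dz": 0.03,"wx": 0,"wy": 0,"wz": 0},{"claw": 0.03,"dx": 0,"dy": 0,"dz": 0.035,"wx": 0,"wy": 0,"wz": 0},{"claw": 0.03,"dx": 0,"dy": 0,"dz": 0.03,"wx": 0,"wy": 0,"wz": 0},{"claw": 0.03,"dx": 0,"dy": 0,"dz": 0.01,"wx": 0,"wy": 0,"wz": 0},{"claw": 0.03,"dx": 0,"dy": 0,"dz": 0.005,"wx": 0,"wy": 0,"wz": 0},{"claw": 0.03,"dx": 0,"dy": 0,"dz": 0.002,"wx": 0,"wy": 0,"wz": 0},{"claw": 0.03,"dx": 0,"dy": 0,"dz": 0.001,"wx": 0,"wy": 0,"wz": 0},{"claw": 0.03,"dx": 0,"dy": 0,"dz": 0.001,"wx": 0,"wy": 0,"wz": 0},{"claw": 0.03,"dx": 0,"dy": 0,"dz": 0,"wx": 0,"wy": 0,"wz": 0}])

```text
t: 38.83
eef_pos: [0.6062, 0.2432, 0.0366]
tool_rot: [0.0, -0.04, 0.999, 0.0]
contact_force: [-0.4, 0.3, -4.5]
gripper_width: 0.501
grasp_force: 72.8
```

>>> drive_tool(increments=[{"claw": 0.03,"dx": 0,"dy": 0,"dz": 0.001,"wx": 0,"wy": 0,"wz": 0},{"claw": 0.03,"dx": 0,"dy": 0,"dz": 0,"wx": 0,"wy": 0,"wz": 0},{"claw": 0.03,"dx": 0,"dy": 0,"dz": 0,"wx": 0,"wy": 0,"wz": 0}])

```text
t: 39.2
eef_pos: [0.6062, 0.2433, 0.0363]
tool_rot: [0.0, -0.04, 0.999, -0.0]
contact_force: [-2.8, -2.6, 4.9]
gripper_width: 0.501
grasp_force: 74.1
```

>>> drive_tool(increments=[{"claw": 0.05,"dx": 0,"dy": 0,"dz": 0,"wx": 0,"wy": 0,"wz": 0},{"claw": 0.062,"dx": 0,"dy": 0,"dz": 0,"wx": 0,"wy": 0,"wz": 0},{"claw": 0.062,"dx": 0,"dy": 0,"dz": 0,"wx": 0,"wy": 0,"wz": 0},{"claw": 0.062,"dx": 0,"dy": 0,"dz": -0.02,"wx": 0,"wy": 0,"wz": 0},{"claw": 0.062,"dx": 0,"dy": 0,"dz": -0.05,"wx": 0,"wy": 0,"wz": 0},{"claw": 0.062,"dx": 0,"dy": 0,"dz": -0.05,"wx": 0,"wy": 0,"wz": 0},{"claw": 0.062,"dx": 0.04,"dy": 0,"dz": -0.04,"wx": 0,"wy": 0,"wz": 0},{"claw": 0.062,"dx": 0.04,"dy": 0,"dz": 0,"wx": 0,"wy": 0,"wz": 0},{"claw": 0.062,"dx": 0.04,"dy": 0,"dz": 0,"wx": 0,"wy": 0,"wz": 0},{"claw": 0.062,"dx": 0.04,"dy": 0,"dz": 0,"wx": 0,"wy": 0,"wz": 0},{"claw": 0.062,"dx": 0,"dy": 0,"dz": 0,"wx": 0,"wy": 0,"wz": 0}])

```text
t: 40.58
eef_pos: [0.4439, 0.2305, 0.1964]
tool_rot: [0.0, -0.042, 0.999, -0.001]
contact_force: [1.0, -0.0, -0.7]
gripper_width: 0.722
grasp_force: 0.0
```

```bash
python3 - <<'E'
from h import *
p,d=read_camera("top");c=calibration("top");W=world(d,c["intrinsics"],c["R"],c["t"])
m=(d>0)&(W[...,2]>.03)&(W[...,2]<.09)&(W[...,0]>.5)&(W[...,0]<.75)&(abs(W[...,1])<.34);comps(W,m,0,30)
cv2.imwrite("pics/end.png",cv2.resize(p[90:220,90:430,::-1],(800,306),interpolation=cv2.INTER_CUBIC))
E
```

```text
px [242 123  34  12] n 208 c [693.6 -15.1] LxW [ 34.2 108.9] ang(long axis) 83.0 z 38.1
px [314 135  30  16] n 387 c [ 653.2 -240.2] LxW [43.6 92.4] ang(long axis) -84.5 z 45.6
px [173 140  15  31] n 399 c [603.  240.7] LxW [44.3 98.9] ang(long axis) 4.7 z 56.7
px [239 151  30  11] n 187 c [6.031e+02 2.000e-01] LxW [32.2 94.3] ang(long axis) 86.3 z 38.6
px [316 162  31  16] n 400 c [ 561.3 -248. ] LxW [43.5 93.6] ang(long axis) -85.1 z 45.5
```

View pics/end.png

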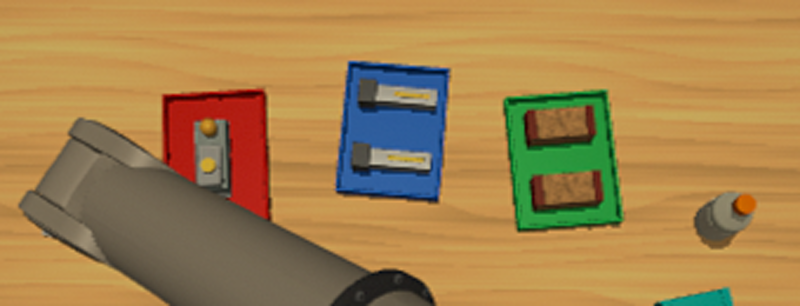

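All five lie flat inside their trays: the plane at (210,155), the dogs at (398,95) and (392,158), and the blocks at (560,125) and (567,190). The glue bottle stands at (725,220).

```bash
python3 -c "
from station import *
print(hand_in())"
```

```text
the job is handed in; nothing more can be done
None
```

The job is handed in with no verdict shown: the last top view shows both sanding blocks flat in the green tray, both dogs flat in the blue and the plane flat in the red at about 41 s of 122 s, and the robot never touched the glue bottle or tape measure.

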